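# Free a sign plate from the trimming bed and press it under a weight

### The job

Lift the round weight off the sign plate and stand it upright on the bare bench, then slide the plate along its channel until about a third of its length sticks out over either end of the trimming bed, pinch it there and lift it well clear. Lay it gently, flat and lengthways, in the middle of the cork pad, then gently stand the weight upright on the middle of the plate to press it. Leave the tape roll, glue bottle and brush where they are.

Things in the scene. Friction and masses are not known exactly. Their poses are not given: they have to be found in the camera images.
- bed: Trimming bed fixed to the bench: a grey steel block 106 mm wide (its x), 250 mm long (its y), channel floor 50 mm above the bench. A straight channel 62 mm wide runs along its y axis down the middle, open at both ends, between two steel guide strips 22 mm wide and 5 mm high (tops at 55 mm). Origin: centre of its underside on the bench.
- plate_mid (a point): Centre of the loose aluminium sign plate, 56 mm wide (its x), 150 mm long (its y), 5 mm thick (its z up), about 0.11 kg. At the start it lies flat in the channel of the bed (centre 52.5 mm above the bench), level with the guide strips, so its sides cannot be reached there, and its centre is within about 25 mm of the middle of the bed. It slides freely along the channel when pushed at an end; while its centre is over the bed it does not tip.
- weight_mid (a point): Centre, half-way up, of the loose round dark steel weight, 66 mm high, about 0.5 kg; it stands on the plate at the start. Its z axis is its upright axis. Base disc 56 mm diameter and 24 mm high, narrow neck, then an upright cylindrical grip knob 30 mm in diameter from 36 to 66 mm above its underside (3 to 33 mm above this point).
- pad: Flat pressing pad fixed on the bench: cork on steel, 120 mm wide (its x), 210 mm long (its y), top 10 mm above the bench. Origin: centre of its underside. The plate must end with its length along the pad's y axis, either way round.
- tape_mid (a point): Centre of a bystander: roll of tape lying flat, 100 mm diameter, 48 mm high.
- glue_mid (a point): Centre of a bystander: white glue bottle standing upright, 60 mm diameter, 150 mm high.
- roller_grip (a point): Handle of a bystander: a flat brush about 180 mm long lying on the bench.
Mind the look-alikes: they are no part of the job. What is meant by the part that bears weight_mid is not turquoise, and is the smaller of those in its own colour.

How it is judged (in metres and radians):
On the way, in this order (a step that is already met when the one before it is completed fails the run):
1. the weight stands upright on the bare bench (height (world z) of weight_mid below 0.038 m and angle between weight_mid's own z axis and vertical below 0.1 rad and contact force between the fingers and weight below 0.2 N), for 0.2 s.
2. the plate lies flat in the channel with at least 35 mm of it sticking out over an end of the bed ((y of plate_mid in the frame of bed above 0.085 m or y of plate_mid in the frame of bed below -0.085 m) and angle between plate_mid's own z axis and vertical below 0.06 rad and z of plate_mid in the frame of bed between 0.048 and 0.057 m), for 0.2 s.
3. the plate is pinched in the gripper and lifted clear of the bed (height (world z) of plate_mid above 0.075 m and contact force between the fingers and plate above 2 N), for 0.2 s.
4. the plate lies flat and lengthways in the middle of the pad, let go (x of plate_mid in the frame of pad between -0.025 and 0.025 m and y of plate_mid in the frame of pad between -0.03 and 0.03 m and height (world z) of plate_mid below 0.0165 m and angle between plate_mid's own z axis and vertical below 0.06 rad and angle between the y axis of plate_mid and the y axis of pad, either way round below 0.2 rad and contact force between the fingers and plate below 0.2 N), for 0.2 s.
At the end, for the whole second after the job is handed in: The plate lies flat on the pad, its centre within 25 mm across and 30 mm along of the pad's centre, lengthways within 0.2 rad, and the weight stands upright on it within 20 mm of the plate's centre; everything at rest and let go (x of plate_mid in the frame of pad between -0.025 and 0.025 m and y of plate_mid in the frame of pad between -0.03 and 0.03 m and height (world z) of plate_mid below 0.0165 m and angle between plate_mid's own z axis and vertical below 0.06 rad and angle between the y axis of plate_mid and the y axis of pad, either way round below 0.2 rad and horizontal distance between weight_mid and plate_mid below 0.02 m and angle between weight_mid's own z axis and vertical below 0.08 rad and height (world z) of weight_mid between 0.043 and 0.053 m and linear speed of each of plate, weight below 0.02 m/s); the robot touches nothing.
It fails at once if the tape roll pushed more than 30 mm (distance of tape_mid from where it was at the start of the episode above 0.03 m).
It fails at once if the glue bottle pushed more than 30 mm (distance of glue_mid from where it was at the start of the episode above 0.03 m).
It fails at once if the brush pushed more than 30 mm (distance of roller_grip from where it was at the start of the episode above 0.03 m).
It fails at once if the weight hits or is pressed on the plate with more than 80 N (contact force between weight and plate above 80 N).
It fails at once if the plate hits or is pressed on the pad with more than 80 N (contact force between plate and pad above 80 N).
It also fails if it takes over 69 s, if anything falls off the work surface, if the arm or the gripper's body presses on something with over 40 N, if the wrist force passes 120 N, or if a joint passes its speed limit or range.

### The arm

A 6-joint arm with a two-finger parallel gripper is mounted at the origin on the work surface. World frame = base frame: x ahead of the robot, y to its left, z up, the work surface at z = 0. Lengths are in mm, angles in degrees, forces in N, time in s.
With the tool pointing down it reaches from about 350 to 850 mm from the base axis. Payload 8.1 kg.
Tool frame: the origin (TCP) lies midway between the tips of the shut fingers; the grasp point (between the pads) lies 19 mm behind it; z points along the fingers, y is the direction in which the jaws open and shut (so a half turn about z gives the same grasp; the last joint's range is limited). The gripper opens to 85 mm and grips with 20 to 120 N. Pads are 22 mm wide; open, the fingers measure 114 mm over their backs; the gripper's body (76 mm by 85 mm) begins 54 mm behind the grasp point. The pads swing forward as they close: fully open they stand 13 mm farther back than shut.
Start: joints at [-68.434, 7.471, 85.268, -0, 87.261, -4.893], TCP at [267.356, -537.146, 231.292] pointing down, gripper open.
Joint ranges: [-169.43, 169.43], [-51.17, 129.36], [1.28, 143.12], [-76.62, 256.62], [0, 156.53], [-152.29, 152.29]. Speed limits (degrees/s): [136.94, 136.94, 159.86, 180, 180, 180].

### API

Orientations are given as [roll, pitch, yaw] about the fixed x, y, z axes, in that order (R = Rz(yaw) Ry(pitch) Rx(roll)).
In Python, from bench import telemetry, snapshot, camera_params, job gives the robot as it stands. The module is installed in compiled form; this text tells all that it offers.
- The arm moves only by the shell command python3 -m jog 'ROWS' [FORCE]. ROWS is JSON, a list that holds one entry, the list of rows, each a list of 7 numbers: the shift along the tool's x, y, z in units of 50 mm (1.0 is 50 mm), then the turn, a rotation vector about the tool's x, y, z in units of 2 pi rad (1.0 is 2 pi rad), then the opening, from 0 (shut) to 1 (fully open). In form: [[[dx, dy, dz, rx, ry, rz, claw], ...]]. A call has 1 to 12 rows; each row shifts and turns the commanded pose from where the row before left it, along the tool's axes as they then stand; what a row does not reach is not made up. A row lasts 1/8 s, in which the tool goes at most 62.5 mm and 10.7 degrees, less where a joint would pass 70% of its speed; a pose out of reach is approached as far as the arm can. A call with a number of a shift or a turn outside -1 to 1 is refused whole. A call with a gripper value outside its range is refused whole. The fingers move at their own pace and stop on an object; FORCE is the grip in N (left out, the last holds). Time passes only in rows, so rows that do not move let the fingers close. It gives the time, the measured TCP pose, the force and the opening at its end, in the units of the state.
- telemetry.sense(): the state, without advancing time (a new reading comes with each control period).
- snapshot(name): name is "scene" or "side" or "wrist"; returns (picture, depth): 420x560x3 uint8, red, green, blue; 420x560 float32, mm along the optical axis (not along the pixel's ray), 0 where there is no reading.
- camera_params(name): a dict with "K" (3x3 intrinsics, pixels), "D" ([k1, k2, p1, p2, k3] as OpenCV has them; the pictures are not rectified), "extrinsics" (4x4, takes a point from camera to world coordinates). Camera axes: x right, y down, z forward; pixel columns grow to the right and rows downward; lengths in mm; the calibration is good to about 2 mm. A picture is of the moment at which its call begins: read the wrist's pose just before it. camera_params takes no time and is no camera call; for the wrist camera it gives the pose at the moment of the call.
- job.hand_in(): hands the job in, once; it reports no verdict.
The state is a dict: "time": time; "joint_pos": joint angles; "qd": joint speeds; "joint_efforts": joint torques, N m; "tool_pos": TCP position; "tcp_rot": TCP orientation; "ft_force": force on the tool from outside, world axes, zero at the start; "wrist_torque": the same for the moment, N m; "finger_gap": finger opening in mm.
Only numpy, scipy, OpenCV 4.12 (cv2) and the standard library are available. Lean on these libraries where they do the work, as an engineer would, in place of code of your own. Each camera call takes 0.05 s, during which the arm holds its last target. There are 200 camera calls.

## Working session

There is one attempt and no reset: what is moved stays moved. The work goes in short steps, Python scripts to look and compute and a shell command to move; the robot and the scene stay as the last step left them, time stands still between calls to the robot, and variables do not carry over. Pictures are saved under pics/ and viewed, about 8 in all and at most 12, crops included, and the job is handed in when it is done.

```bash
mkdir -p pics
cat > h.py <<'E'
import numpy as np, cv2
from bench import telemetry, snapshot, camera_params, job
from scipy.spatial.transform import Rotation as R
def ray(name,uv,z,P=None):
    P=P or camera_params(name); K=np.array(P["K"]);D=np.array(P["D"]);T=np.array(P["extrinsics"])
    n=cv2.undistortPoints(np.array(uv,float).reshape(-1,1,2),K,D)[:,0]
    d=np.c_[n,np.ones(len(n))]@T[:3,:3].T; o=T[:3,3]
    return o+d*((z-o[2])/d[:,2])[:,None]
def cloud(name,dep,P=None):
    P=P or camera_params(name); K=np.array(P["K"]);D=np.array(P["D"]);T=np.array(P["extrinsics"])
    v,u=np.mgrid[:420,:560]; n=cv2.undistortPoints(np.stack([u.ravel(),v.ravel()],1).astype(float).reshape(-1,1,2),K,D)[:,0]
    p=np.c_[n,np.ones(len(n))]*dep.ravel()[:,None]
    return (p@T[:3,:3].T+T[:3,3]).reshape(420,560,3)
def save(n,im): cv2.imwrite(n,im[:,:,::-1])
E
python3 - <<'E'
from h import *
s=telemetry.sense(); print({k:np.round(v,2).tolist() for k,v in s.items()})
for n in("scene","side"):
    P=camera_params(n);im,d=snapshot(n);save(f"pics/{n}0.png",im);np.savez(f"{n}0.npz",im=im,d=d);print(n,np.round(P["extrinsics"],2).tolist())
E
```

```text
{'time': 0.0, 'joint_pos': [-68.43, 7.51, 85.33, 0.0, 87.26, -4.9], 'qd': [-0.04, 0.06, 0.1, 0.09, -0.04, -0.04], 'joint_efforts': [-0.0, -56.94, -50.06, -0.0, 0.01, -0.0], 'tool_pos': [267.16, -536.61, 230.24], 'tcp_rot': [-179.89, -0.01, 26.46], 'ft_force': [-0.4, -0.6, -0.67], 'wrist_torque': [-0.02, 0.03, 0.01], 'finger_gap': 85.43}
scene [[-0.55, 0.54, -0.64, 1215.4], [0.84, 0.37, -0.4, 444.47], [0.02, -0.76, -0.65, 710.97], [0.0, 0.0, 0.0, 1.0]]
side [[-0.85, -0.33, 0.41, 221.91], [-0.53, 0.53, -0.66, 622.76], [-0.0, -0.78, -0.62, 616.34], [0.0, 0.0, 0.0, 1.0]]
```

View pics/scene0.png

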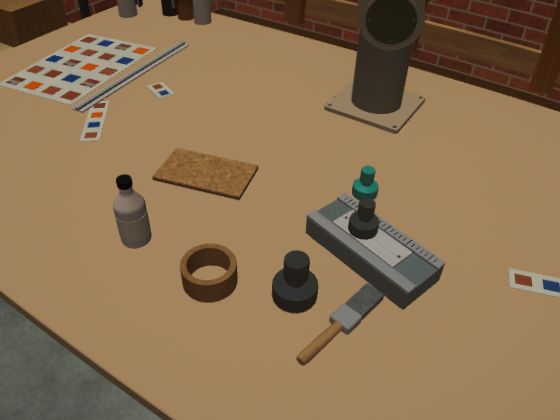

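View pics/side0.png

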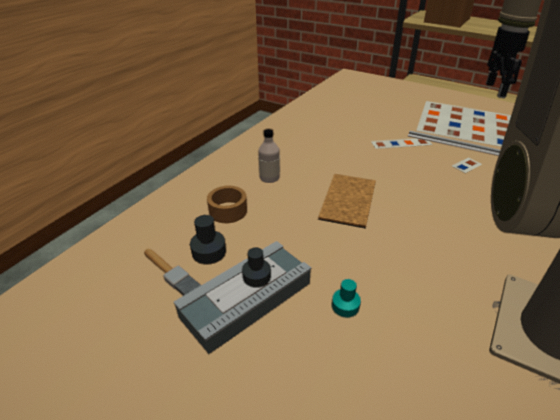

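The candidates for the weight, in scene pixels, are the turquoise one (366,184), the big black one (295,285) and the smaller black one on the plate (365,220). I choose (365,220): it is dark, smaller and stands on the plate. In the side view the same three are at (347,298), (207,240) and (256,268). The bed is at about (373,248), the pad at (206,172), the tape at (209,272), the glue at (132,215) and the brush at (342,322).

Run:
```python
from h import *
rois={"scene":dict(pad=(150,145,265,200),bed=(300,185,450,305),bigw=(270,250,320,310),turq=(350,165,380,198),tape=(178,243,240,300),glue=(112,173,153,250),brush=(297,280,385,362)),
"side":dict(pad=(315,170,380,230),bed=(172,240,316,350),bigw=(188,212,228,264),turq=(330,278,362,318),tape=(205,185,250,222),glue=(256,127,283,184),brush=(143,247,200,297))}
for n in rois:
    f=np.load(n+"0.npz");im,d=f["im"],f["d"];C=cloud(n,d)
    big=cv2.resize(im[195:295,300:440] if n=="scene" else im[235:345,170:320],None,fx=4,fy=4,interpolation=cv2.INTER_CUBIC);save(f"pics/{n}c.png",big)
    for k,(a,b,c,e) in rois[n].items():
        p=C[b:e,a:c].reshape(-1,3);z=p[:,2]
        lo,hi=dict(pad=(6,14),bed=(45,60),bigw=(20,110),turq=(15,110),tape=(15,60),glue=(20,160),brush=(5,40))[k]
        m=(z>lo)&(z<hi);q=p[m]
        if len(q)<10: print(n,k,len(q));continue
        r=cv2.minAreaRect(q[:,:2].astype(np.float32))
        print(n,k,len(q),"mean",q.mean(0).round(),"zmax",q[:,2].max().round(),"rect",np.round(r[0]),np.round(r[1]),round(r[2],1))
    a,b,c,e=(345,195,385,245) if n=="scene" else (240,245,275,290)
    p=C[b:e,a:c].reshape(-1,3);m=(p[:,2]>112)&(p[:,2]<130);print("knob",m.sum(),p[m].mean(0),p[m].min(0),p[m].max(0))
```

```text
scene pad 3057 mean [ 522. -179.   10.] zmax 14.0 rect [ 519. -184.] [126. 211.] 14.4
scene bed 5188 mean [561. 253.  54.] zmax 60.0 rect [607. 220.] [253. 234.] 72.9
scene bigw 1878 mean [718. 174.  56.] zmax 97.0 rect [711. 170.] [72. 79.] 29.6
scene turq 571 mean [386. 149.  39.] zmax 70.0 rect [407. 158.] [110.  55.] 20.0
scene tape 1962 mean [768.  28.  38.] zmax 52.0 rect [765.  24.] [101.  98.] 15.9
scene glue 1731 mean [ 770. -152.   85.] zmax 153.0 rect [ 766. -157.] [45. 60.] 53.4
scene brush 2549 mean [709. 257.  20.] zmax 40.0 rect [709. 236.] [110. 208.] 72.2
knob 205 [542.79135755 213.89279269 119.95811445] [524.54958712 198.52051619 112.23588576] [555.58010965 227.6401448  125.00437772]
side pad 2171 mean [ 515. -176.   10.] zmax 14.0 rect [ 519. -186.] [121. 217.] 14.7
side bed 5274 mean [546. 258.  54.] zmax 60.0 rect [601. 222.] [251. 221.] 73.6
side bigw 1215 mean [697. 169.  53.] zmax 97.0 rect [715. 131.] [ 81. 155.] 17.2
side turq 725 mean [373. 153.  39.] zmax 68.0 rect [374. 148.] [55. 48.] 11.8
side tape 981 mean [757.  28.  37.] zmax 51.0 rect [762.  22.] [98. 99.] 0.3
side glue 834 mean [ 749. -152.   82.] zmax 152.0 rect [ 754. -158.] [60. 45.] 32.6
side brush 991 mean [713. 261.  18.] zmax 38.0 rect [724. 236.] [ 96. 173.] 71.3
knob 199 [536.6033252  214.08477324 120.00134733] [523.63017262 197.12394452 112.02956378] [552.21219338 227.1657887  123.14533393]
```

View pics/scenec.png

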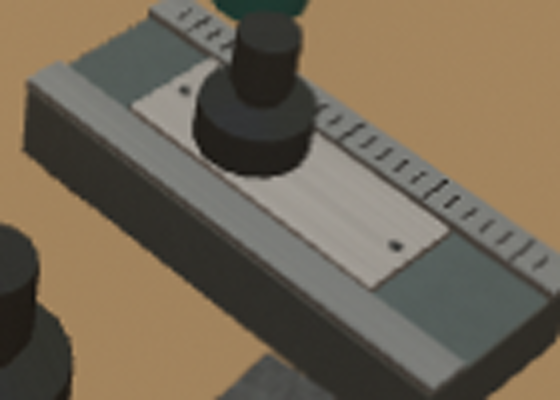

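The crop confirms the choice: the small black weight stands on the plate, with its knob at crop (268,30). The plate corners are at (132,103), (215,60), (448,232) and (372,288), and the bed's top corners at (28,82), (150,10), (560,290) and (435,390).

Run:
```python
from h import *
f=lambda L:np.array(L)/4.+[300,195]
for L in ([(28,82),(150,8),(562,290),(435,392)],[(132,103),(215,60),(448,232),(372,288)]):
    p=ray("scene",f(L),55)[:,:2];e=np.diff(np.r_[p,p[:1]],axis=0)
    print(p.round(),p.mean(0).round(1),np.hypot(*e.T).round(),np.degrees(np.arctan2(e[:,1],e[:,0])).round(1))
n="scene";F=np.load(n+"0.npz");C=cloud(n,F["d"]);
for n,(a,b,c,e) in dict(scene=(300,185,450,305),side=(172,240,316,350)).items():
    F=np.load(n+"0.npz");C=cloud(n,F["d"])[b:e,a:c].reshape(-1,3)
    c0=np.array([582,247]);g=np.abs(C[:,2]-54)<4; g&=(np.hypot(*(C[:,:2]-c0).T)<150)
    h=F["im"][b:e,a:c].reshape(-1,3)
    q=C[g];r=cv2.minAreaRect(q[:,:2].astype(np.float32));print(n,r)
    print(np.percentile(q,[1,99],axis=0).round())
print(ray("scene",[(342,305),(360,315),(384,287),(366,280),(303,357)],12).round())
P=camera_params("wrist");s=telemetry.sense();print(np.round(np.array(P["extrinsics"]),2).tolist(),np.round(P["K"]).tolist(),s["tool_pos"])
```

```text
[[565. 107.]
 [482. 130.]
 [550. 371.]
 [635. 345.]] [558.  238.3] [ 86. 250.  89. 248.] [ 164.7   74.4  -16.6 -106.4]
[[550. 156.]
 [499. 175.]
 [545. 315.]
 [596. 300.]] [547.4 236.2] [ 54. 147.  53. 151.] [ 159.4   72.   -16.7 -107.7]
scene ((607.1137084960938, 220.7767791748047), (252.0403594970703, 233.0015869140625), 72.89562225341797)
[[479. 115.  50.]
 [630. 365.  58.]]
side ((600.8253173828125, 221.54562377929688), (250.37808227539062, 221.26409912109375), 73.4710464477539)
[[475. 116.  50.]
 [627. 364.  57.]]
[[686. 252.  12.]
 [688. 287.  12.]
 [609. 296.  12.]
 [612. 262.  12.]
 [812. 249.  12.]]
[[0.45, -0.85, -0.27, 337.08], [-0.9, -0.43, -0.13, -503.52], [-0.0, 0.3, -0.95, 373.59], [0.0, 0.0, 0.0, 1.0]] [[378.0, 0.0, 277.0], [0.0, 378.0, 207.0], [0.0, 0.0, 1.0]] [ 267.16183711 -536.67316253  230.33598398]
```

```bash
python3 -m jog '[[[0.8,-0.76,-0.05,0,0,0,1],[0.8,-0.76,-0.05,0,0,0,1],[0.8,-0.76,-0.05,0,0,0,1],[0.8,-0.76,-0.05,0,0,0,1],[0.8,-0.76,-0.05,0,0,0,1],[0.8,-0.76,-0.05,0,0,0,1],[0.8,-0.76,-0.05,0,0,0,1],[0.8,-0.76,-0.05,0,0,0,1],[0.8,-0.76,-0.05,0,0,0,1],[0.8,-0.76,-0.05,0,0,0,1],[0.8,-0.76,-0.05,0,0,0,1],[0.8,-0.76,-0.05,0,0,0,1]]]' 60
python3 -m jog '[[[0.75,-0.7,0,0,0,0,1],[0.75,-0.7,0,0,0,0,1],[0.75,-0.7,0,0,0,0,1],[0,0,0,0,0,-0.026,1],[0,0,0,0,0,-0.026,1],[0,0,0,0,0,-0.026,1],[0,0,0,0,0,-0.026,1],[0,0,0,0,0,-0.0265,1],[0,0,0,0,0,0,1],[0,0,0,0,0,0,1]]]'
cat > look.py <<'E'
from h import *
import sys
s=telemetry.sense();P=camera_params("wrist");im,d=snapshot("wrist")
n=sys.argv[1];save(f"pics/{n}.png",im);import pickle;pickle.dump((s,P,im,d),open(n+".pkl","wb"))
print(s["time"],s["tool_pos"],s["tcp_rot"],s["ft_force"],s["finger_gap"])
E
python3 look.py w1
```

```text
time: 1.6
tool_pos: [494.0, 86.8, 261.1]
tcp_rot: [180.0, 0.0, 26.5]
ft_force: [1.1, -0.6, 0.1]
finger_gap: 85.2
time: 2.85
tool_pos: [547.7, 229.0, 261.0]
tcp_rot: [-180.0, 0.0, 73.2]
ft_force: [-0.2, -0.2, 0.7]
finger_gap: 85.3
2.85 [547.70269386 229.03028415 260.99386339] [-1.79975025e+02  1.73700957e-02  7.32228738e+01] [-0.19631764 -0.23869632  0.7224414 ] 85.34324449893481
```

View pics/w1.png

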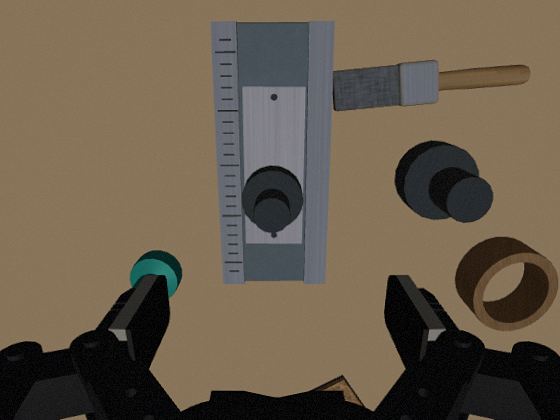

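The wrist view shows the bed corners at (211,22), (333,21), (326,283) and (223,283). The plate corners are at (243,87), (306,87), (302,244) and (244,244), and the knob top is at (271,212). The brush touches the bed's right side, near the far end.

Run:
```python
from h import *
import pickle
s,P,im,d=pickle.load(open("w1.pkl","rb"))
def quad(L,z):
    p=ray("wrist",L,z,P)[:,:2];e=np.diff(np.r_[p,p[:1]],axis=0)
    print(p.mean(0).round(1),np.hypot(*e.T).round(),np.degrees(np.arctan2(e[:,1],e[:,0])).round(1));return p.mean(0)
b=quad([(211,22),(333,21),(326,283),(223,283)],55);p=quad([(243,87),(306,87),(302,244),(244,244)],55)
C=cloud("wrist",d,P);R_=C[150:245,230:315].reshape(-1,3);m=(R_[:,2]>117)&(R_[:,2]<125)
q=R_[m][:,:2].astype(np.float32);print("knob",m.sum(),cv2.minEnclosingCircle(q),R_[m].mean(0),ray("wrist",[(271,212)],121,P))
a=np.radians(73.7);y=np.array([np.cos(a),np.sin(a)]);print("plate-bed along",(p-b)@y,"across",(p-b)@np.array([y[1],-y[0]]))
```

```text
[547.5 236.2] [104. 250. 107. 249.] [ -16.4 -106.   163.3   73.3]
[546.4 231.1] [ 56. 151.  58. 151.] [ -16.8 -107.   163.3   72.2]
knob 1070 ((538.5634765625, 210.71791076660156), 14.97805118560791) [538.80783031 211.5699235  121.43740368] [[539.13266405 212.91325952 121.        ]]
plate-bed along -5.168423656589179 across 0.29576457206483653
```

```bash
python3 -m jog '[[[-0.39,-0.07,0.5,0,0,0,1],[0,0,0.8,0,0,0,1],[0,0,0.8,0,0,0,1],[0,0,0.8,0,0,0,1],[0,0,0.6,0,0,0,1],[0,0,0,0,0,0,1],[0,0,0,0,0,0,0.2],[0,0,0,0,0,0,0],[0,0,0,0,0,0,0],[0,0,0,0,0,0,0],[0,0,0,0,0,0,0],[0,0,0,0,0,0,0]]]' 60
```

```text
time: 4.4
tool_pos: [539.5, 211.9, 87.9]
tcp_rot: [179.9, -0.1, 73.4]
ft_force: [-3.1, 0.6, 5.3]
finger_gap: 28.2
```

```bash
python3 -m jog '[[[0,0,-0.3,0,0,0,0],[0,0,-0.8,0,0,0,0],[0,0,-0.8,0,0,0,0],[-0.5,-0.08,0,0,0,0,0],[-0.8,-0.15,0,0,0,0,0],[-0.8,-0.15,0,0,0,0,0],[-0.8,-0.15,0,0,0,0,0],[-0.8,-0.15,0,0,0,0,0],[-0.7,-0.13,0,0,0,0,0],[-0.3,-0.05,0,0,0,0,0],[0,0,0,0,0,0,0]]]'
python3 -m jog '[[[0,0,0.8,0,0,0,0],[0,0,0.8,0,0,0,0],[0,0,0.7,0,0,0,0],[0,0,0.3,0,0,0,0],[0,0,0.2,0,0,0,0],[0,0,0.1,0,0,0,0],[0,0,0,0,0,0,0],[0,0,0,0,0,0,0]]]'
```

```text
time: 5.78
tool_pos: [430.5, -2.2, 181.5]
tcp_rot: [180.0, -0.0, 73.3]
ft_force: [0.2, 0.3, -5.9]
finger_gap: 28.2
time: 6.78
tool_pos: [431.6, -1.7, 37.2]
tcp_rot: [179.9, -0.0, 73.4]
ft_force: [0.1, -0.6, -6.9]
finger_gap: 28.4
```

```bash
python3 -m jog '[[[0,0,0.03,0,0,0,0],[0,0,0.02,0,0,0,0],[0,0,0.02,0,0,0,0],[0,0,0,0,0,0,0],[0,0,0,0,0,0,0]]]'
```

```text
time: 7.4
tool_pos: [430.8, -1.6, 33.0]
tcp_rot: [180.0, -0.0, 73.4]
ft_force: [-2.0, 0.6, -1.4]
finger_gap: 28.3
```

```bash
python3 -m jog '[[[0,0,0,0,0,0,0.6],[0,0,0,0,0,0,1],[0,0,0,0,0,0,1],[0,0,-0.5,0,0,0,1],[0,0,-0.9,0,0,0,1],[0,0,-0.9,0,0,0,1],[0,0,-0.7,0,0,0,0],[0.8,0.1,0,0,0,0,0],[0.9,0.11,0,0,0,0,0],[0.9,0.11,0,0,0,0,0],[0.9,0.11,0,0,0,0,0],[0.9,0.11,0,0,0,0,0]]]'
python3 -m jog '[[[0.9,0.11,0,0,0,0,0],[0.9,0.11,0,0,0,0,0],[0.9,0.11,0,0,0,0,0],[0,0,0.8,0,0,0,0],[0,0,0.6,0,0,0,0],[0,0,0.6,0,0,0,0],[0,0,0.2,0,0,0,0],[0,0,0,0,0,0,0],[0,0,0,0,0,0,0]]]'
python3 look.py w2
```

```text
time: 8.9
tool_pos: [519.9, 203.1, 182.9]
tcp_rot: [180.0, -0.0, 73.4]
ft_force: [0.3, 0.2, 0.5]
finger_gap: 0.1
time: 10.02
tool_pos: [574.7, 326.8, 74.7]
tcp_rot: [179.9, -0.1, 73.4]
ft_force: [0.5, 0.6, -0.3]
finger_gap: -0.1
10.025 [574.72503158 326.75254831  74.73130712] [ 1.79886039e+02 -1.03723392e-01  7.34325819e+01] [ 0.54828135  0.64299764 -0.28490632] -0.09249786988139079
```

View pics/w2.png

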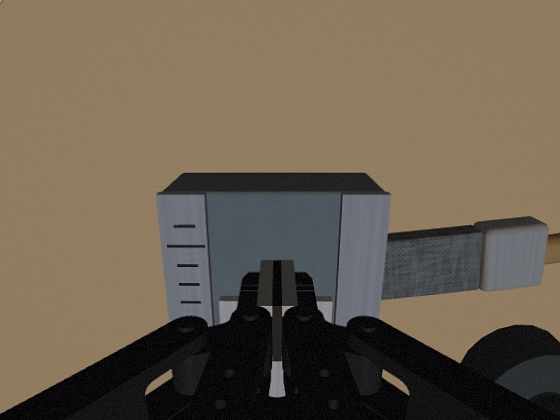

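The closed fingers are centred in the channel at (277,268). The plate's end edge is at row 297, columns 219–332.

```bash
python3 - <<'E'
from h import *
import pickle
s,P,im,d=pickle.load(open("w2.pkl","rb"))
p=ray("wrist",[(219,298),(332,298),(160,193),(388,193)],55,P)[:,:2]-[547.5,236.2]
a=np.radians(73.4);y=np.array([np.cos(a),np.sin(a)]);x=np.array([y[1],-y[0]]);print(np.c_[p@x,p@y].round(1)); t=s["tool_pos"][:2]-[547.5,236.2];print(t@x,t@y)
E
python3 -m jog '[[[0,0,0.3,0,0,0,0],[0,0,0.1,0,0,0,0],[0,0,0.04,0,0,0,0],[0,0,0,0,0,0,0],[0,0,0,0,0,0,0]]]'
```

```text
[[-27.2  72.1]
 [ 28.5  72. ]
 [-51.4 125.8]
 [ 51.4 125.8]]
0.22055266727566902 94.5564260469419
time: 10.7
tool_pos: [573.8, 326.4, 50.9]
tcp_rot: [180.0, -0.0, 73.4]
ft_force: [0.1, -0.7, 0.0]
finger_gap: -0.2
```

```bash
python3 -m jog '[[[-0.15,0,0,0,0,0,0],[-0.25,0,0,0,0,0,0],[-0.25,0,0,0,0,0,0],[-0.25,0,0,0,0,0,0],[-0.25,0,0,0,0,0,0],[-0.25,0,0,0,0,0,0],[-0.25,0,0,0,0,0,0],[-0.25,0,0,0,0,0,0],[-0.15,0,0,0,0,0,0],[-0.1,0,0,0,0,0,0],[-0.09,0,0,0,0,0,0],[0,0,0,0,0,0,0]]]'
python3 look.py w3
python3 - <<'E'
from h import *
im,d=snapshot("scene");save("pics/scene3.png",im[150:320,270:470].repeat(3,0).repeat(3,1))
E
```

```text
time: 12.2
tool_pos: [541.5, 218.7, 50.7]
tcp_rot: [-180.0, 0.0, 73.4]
ft_force: [0.0, 0.5, 0.2]
finger_gap: 0.3
12.2 [541.50829901 218.6502632   50.66466166] [-1.79984616e+02  2.15029873e-02  7.34331701e+01] [0.00368267 0.48251238 0.20435631] 0.3182554452887356
```

View pics/scene3.png

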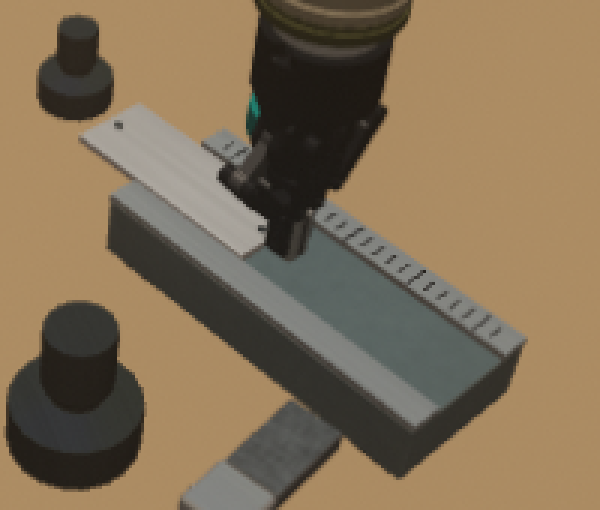

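The plate now sticks out about 50 mm over the near end, and lies level. The weight stands upright on the bench at the upper left. The plate looks undisturbed otherwise.

```bash
python3 -m jog '[[[0.1,0,-0.1,0,0,0,0],[0,0,-0.8,0,0,0,0],[0,0,-0.8,0,0,0,0.5],[-0.8,0,0,0,0,0,1],[-0.9,0,0,0,0,0,1],[-0.8,0,0,0,0,0,1],[-0.1,0,0,0,0,0,1],[0,0,0,0,0,0,1],[0,0,0,0,0,0,1]]]'
python3 look.py w4
```

```text
time: 13.42
tool_pos: [506.4, 100.1, 136.0]
tcp_rot: [180.0, -0.0, 73.5]
ft_force: [0.0, -0.5, 0.2]
finger_gap: 85.3
13.425 [506.44389989 100.12328531 135.99521026] [ 1.79986091e+02 -2.73747818e-02  7.34901136e+01] [ 0.03268135 -0.47550055  0.18226298] 85.33974022293883
```

View pics/w4.png

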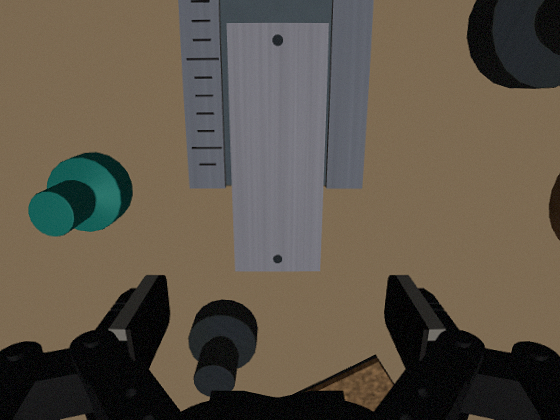

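The plate corners are at (227,23), (328,23), (321,271) and (235,271), and the bed's end edge is at row 187. Both fingers are clear on either side.

Run:
```python
from h import *
import pickle
s,P,im,d=pickle.load(open("w4.pkl","rb"))
p=ray("wrist",[(227,23),(328,23),(321,271),(235,271),(190,187),(363,187)],55,P)[:,:2]-[547.5,236.2]
a=np.radians(73.4);y=np.array([np.cos(a),np.sin(a)]);x=np.array([y[1],-y[0]]);print(np.c_[p@x,p@y].round(1)); t=s["tool_pos"][:2]-[547.5,236.2];print(t@x,t@y)
```

```text
[[ -27.   -31.1]
 [  28.4  -31. ]
 [  29.9 -181.4]
 [ -27.  -181.5]
 [ -52.9 -124.2]
 [  53.6 -124. ]]
-0.4694530975617752 -142.13463776042218
```

```bash
python3 -m jog '[[[-0.03,0.02,0.5,0,0,0,1],[0,0,0.7,0,0,0,1],[0,0,0.6,0,0,0,1],[0,0,0.38,0,0,0,1],[0,0,0,0,0,0,1],[0,0,0,0,0,0,0.5],[0,0,0,0,0,0,0.3],[0,0,0,0,0,0,0],[0,0,0,0,0,0,0],[0,0,0,0,0,0,0]]]' 80
```

```text
time: 14.72
tool_pos: [507.7, 97.7, 28.5]
tcp_rot: [179.9, -0.1, 73.4]
ft_force: [-1.6, 1.0, 5.0]
finger_gap: 53.7
```

```bash
python3 -m jog '[[[0,0,-0.1,0,0,0,0],[0,0,-0.2,0,0,0,0],[0,0,-0.4,0,0,0,0],[0,0,-0.5,0,0,0,0],[0,0,-0.5,0,0,0,0],[0,0,-0.4,0,0,0,0],[0,0,-0.1,0,0,0,0],[0,0,0,0,0,0,0],[0,0,0,0,0,0,0]]]'
python3 look.py w5
python3 - <<'E'
from h import *
import pickle
s,P,im,d=pickle.load(open("w5.pkl","rb"));C=cloud("wrist",d,P)
a=np.radians(73.4);y=np.array([np.cos(a),np.sin(a)]);x=np.array([y[1],-y[0]])
q=C.reshape(-1,3);t=s["tool_pos"];r=q[:,:2]-t[:2];X=r@x;Y=r@y
m=(abs(X)<22)&(Y>12)&(Y<130)&(q[:,2]>80);A=np.c_[X,Y,np.ones(len(X))][m];print(m.sum(),np.linalg.lstsq(A,q[m,2],rcond=None)[0],Y[m].min(),Y[m].max(),np.median(q[m,2]))
E
```

```text
time: 15.85
tool_pos: [505.9, 97.3, 135.7]
tcp_rot: [-179.9, 0.0, 73.4]
ft_force: [0.4, -0.2, -0.9]
finger_gap: 54.1
15.85 [505.86164383  97.29945205 135.6909301 ] [-1.79906064e+02  3.68919003e-02  7.34365903e+01] [ 0.42827433 -0.24987661 -0.89921989] 54.05826488036768
44750 [-4.05345129e-02 -1.90767150e-01  1.80427486e+02] 12.002208372511893 100.9623151851537 162.49212707826248
```

View pics/w5.png

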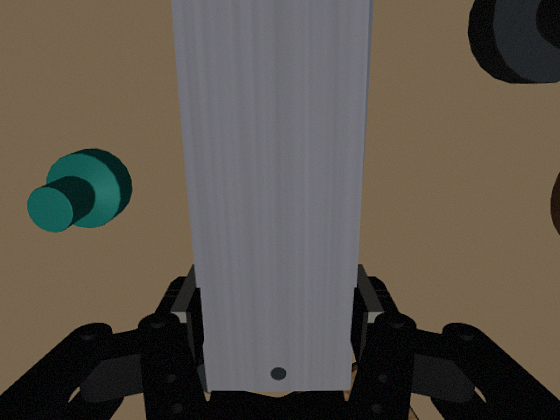

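The plate is pinched across its width between the pads at (200,290) and (355,290) and clear of the bed. It sags towards the far end. I need to know how far the tips reach below it before it can go down on the cork.

```bash
python3 - <<'E'
from h import *
import pickle
for n in("w5",):
    s,P,im,d=pickle.load(open(n+".pkl","rb"));C=cloud("wrist",d,P)
    a=np.radians(73.4);y=np.array([np.cos(a),np.sin(a)]);x=np.array([y[1],-y[0]])
    t=s["tool_pos"]
    L=np.stack([(C[...,:2]-t[:2])@x,(C[...,:2]-t[:2])@y,C[...,2]],-1)
    for v in (10,60,110,160,200,240,280,320,360,385): print(v,[L[v,u].round(1).tolist() for u in (230,280,330)])
    f=L[250:400].reshape(-1,3);m=(abs(f[:,0])>28)&(abs(f[:,0])<60)&(abs(f[:,1])<14)&(f[:,2]>100);print("tips",np.percentile(f[m,2],[0,1,5,50]),m.sum())
E
python3 - <<'E'
from h import *
im,d=snapshot("side");save("pics/side5.png",im[180:330,180:380].repeat(3,0).repeat(3,1))
E
```

```text
10 [[-12.5, 98.1, 161.4], [1.8, 97.9, 161.9], [15.9, 97.9, 162.8]]
60 [[-12.8, 84.4, 161.9], [1.8, 84.3, 161.6], [16.3, 84.3, 162.8]]
110 [[-13.2, 70.0, 162.2], [1.8, 70.1, 163.4], [16.9, 70.1, 162.3]]
160 [[-13.7, 54.9, 162.8], [1.9, 54.8, 162.5], [17.4, 55.0, 163.4]]
200 [[-14.1, 41.8, 162.6], [1.9, 41.8, 162.6], [18.2, 41.6, 161.8]]
240 [[-14.7, 27.8, 162.3], [2.0, 28.1, 162.9], [18.7, 27.8, 162.3]]
280 [[-15.1, 13.4, 163.5], [2.1, 12.6, 162.0], [19.4, 12.8, 162.4]]
320 [[-16.0, -3.7, 162.1], [2.1, -3.7, 162.0], [20.1, -3.1, 162.9]]
360 [[-16.7, -21.2, 162.5], [2.2, -20.6, 163.1], [21.2, -21.8, 161.7]]
385 [[-17.2, -33.4, 162.3], [2.3, -33.3, 162.4], [21.8, -33.6, 162.2]]
tips [143.80305429 150.98538719 162.50238043 194.62828655] 19832
```

View pics/side5.png

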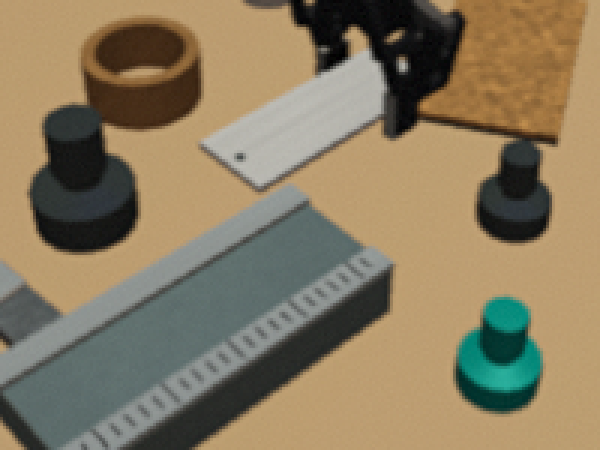

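The point readings show the plate level (top at 162.4 along its whole length), so the earlier "sag" fit was wrong: it included finger pixels. The tips do reach about 13 mm below the plate, though, and would hit the cork. I'll set the plate back in the channel and regrip it 11.5 mm nearer the tips.

```bash
python3 -m jog '[[[0,0,0.3,0,0,0,0],[0,0,0.6,0,0,0,0],[0,0,0.6,0,0,0,0],[0,0,0.4,0,0,0,0],[0,0,0.15,0,0,0,0],[0,0,0.08,0,0,0,0],[0,0,0.03,0,0,0,0],[0,0,0,0,0,0,0],[0,0,0,0,0,0,0]]]'
```

```text
time: 17.08
tool_pos: [507.1, 97.4, 29.5]
tcp_rot: [179.9, -0.0, 73.4]
ft_force: [-0.8, -1.0, -0.4]
finger_gap: 53.9
```

```bash
python3 -m jog '[[[0,0,0.02,0,0,0,0],[0,0,0.02,0,0,0,0],[0,0,0,0,0,0,0.75],[0,0,0,0,0,0,0.85],[0,0,0,0,0,0,0.85],[0,0,-0.24,0,0,0,0.85],[0,0,0,0,0,0,0.85],[0,0,0,0,0,0,0.3],[0,0,0,0,0,0,0],[0,0,0,0,0,0,0],[0,0,0,0,0,0,0]]]' 90
```

```text
time: 18.45
tool_pos: [506.9, 97.4, 39.6]
tcp_rot: [180.0, -0.0, 73.4]
ft_force: [-3.7, -0.6, 8.5]
finger_gap: 53.3
```

```bash
python3 -m jog '[[[0,0,-0.1,0,0,0,0],[0,0,-0.2,0,0,0,0],[0,0,-0.4,0,0,0,0],[0,0,-0.5,0,0,0,0],[0,0,-0.5,0,0,0,0],[0,0,-0.4,0,0,0,0],[0,0,-0.1,0,0,0,0],[0,0,0,0,0,0,0],[0,0,0,0,0,0,0]]]'
python3 look.py w6
cat > pl.py <<'E'
from h import *
import pickle,sys
s,P,im,d=pickle.load(open(sys.argv[1]+".pkl","rb"));C=cloud("wrist",d,P)
a=np.radians(s["tcp_rot"][2]);y=np.array([np.cos(a),np.sin(a)]);x=np.array([y[1],-y[0]])
t=s["tool_pos"]
L=np.stack([(C[...,:2]-t[:2])@x,(C[...,:2]-t[:2])@y,C[...,2]],-1)
for v in (10,60,110,160,200,240,280,320,360,385): print(v,[L[v,u].round(1).tolist() for u in (230,280,330)])
q=L.reshape(-1,3);z0=np.median(L[200:280,280,2]);m=(abs(q[:,2]-z0)<6)&(abs(q[:,0])<32);print("top",z0,"minY,maxY",np.percentile(q[m,1],[.2,99.8]))
E
python3 pl.py w6
```

```text
time: 19.58
tool_pos: [505.8, 97.3, 147.6]
tcp_rot: [-179.9, 0.0, 73.4]
ft_force: [-0.9, 0.3, -1.3]
finger_gap: 52.9
19.575 [505.82879962  97.3146477  147.58599776] [-1.79897738e+02  3.87434272e-02  7.34386358e+01] [-0.88228302  0.28763362 -1.2546588 ] 52.87042544662385
10 [[-13.7, 100.1, 162.3], [1.9, 100.0, 162.3], [17.5, 100.1, 162.2]]
60 [[-14.0, 85.1, 163.4], [1.9, 85.0, 163.1], [18.1, 85.2, 162.0]]
110 [[-14.5, 69.4, 163.1], [2.0, 69.4, 163.0], [18.6, 69.4, 162.0]]
160 [[-15.0, 52.8, 163.7], [2.0, 52.5, 162.2], [19.1, 52.8, 163.7]]
200 [[-15.6, 38.5, 163.3], [2.1, 38.4, 163.1], [19.7, 38.5, 163.2]]
240 [[-16.2, 23.0, 162.9], [2.1, 23.2, 163.2], [20.4, 23.3, 163.4]]
280 [[-17.0, 5.8, 161.4], [2.2, 6.6, 162.9], [21.3, 6.4, 162.4]]
320 [[-17.4, -10.7, 163.8], [2.3, -11.8, 162.1], [22.0, -10.9, 163.4]]
360 [[-18.3, -30.2, 163.7], [2.3, -30.5, 163.3], [23.1, -30.9, 162.8]]
385 [[-44.6, -197.9, 0.1], [4.0, -196.9, 0.8], [50.7, -187.7, 10.8]]
top 163.04252788125623 minY,maxY [-35.86946822 102.91683674]
```

```bash
python3 -m jog '[[[-0.3,0.11,0,0,0,0,0],[-0.7,0.27,0,0,0,0,0],[-0.8,0.3,0,0,0,0,0],[-0.8,0.3,0,0,0,0,0],[-0.8,0.3,0,0,0,0,0],[-0.8,0.3,0,0,0,0,0],[-0.8,0.3,0,0,0,0,0],[-0.7,0.27,0,0,0,0,0],[-0.28,0.11,0,0,0,0,0],[0,0,0,0,0,0,0]]]'
python3 -m jog '[[[0,0,0,0,0,-0.0144,0],[0,0,0,0,0,-0.0144,0],[0,0,0,0,0,-0.0144,0],[0,0,0,0,0,-0.0144,0],[0,0,0,0,0,-0.0144,0],[0,0,0,0,0,-0.0144,0],[0,0,0.3,0,0,0,0],[0,0,0.5,0,0,0,0],[0,0,0.5,0,0,0,0],[0,0,0.3,0,0,0,0],[0,0,0,0,0,0,0],[0,0,0,0,0,0,0]]]'
python3 look.py w7; python3 pl.py w7 | tail -6
```

```text
time: 20.88
tool_pos: [529.1, -222.4, 148.3]
tcp_rot: [-180.0, -0.0, 73.3]
ft_force: [-0.3, 0.3, -1.1]
finger_gap: 52.7
time: 22.38
tool_pos: [530.3, -221.6, 69.6]
tcp_rot: [179.9, 0.0, 104.5]
ft_force: [0.4, 0.3, -0.5]
finger_gap: 53.0
22.375 [ 530.25543505 -221.57925408   69.63295442] [1.79946955e+02 4.52919220e-02 1.04524694e+02] [ 0.35020858  0.28532366 -0.50333771] 53.004383375898804
240 [[-16.9, 22.7, 84.6], [1.4, 22.4, 83.9], [19.6, 23.1, 85.7]]
280 [[-17.5, 6.5, 85.2], [1.5, 6.5, 85.1], [20.5, 6.3, 85.0]]
320 [[-18.2, -11.4, 85.1], [1.5, -11.1, 85.4], [21.4, -11.6, 84.9]]
360 [[-19.1, -30.8, 85.3], [1.6, -30.2, 85.9], [22.2, -30.5, 85.7]]
385 [[-32.7, -124.0, 0.6], [2.7, -123.5, 1.0], [38.2, -123.8, 0.9]]
top 85.09400555038373 minY,maxY [-36.10701574 102.67991769]
```

View pics/w7.png

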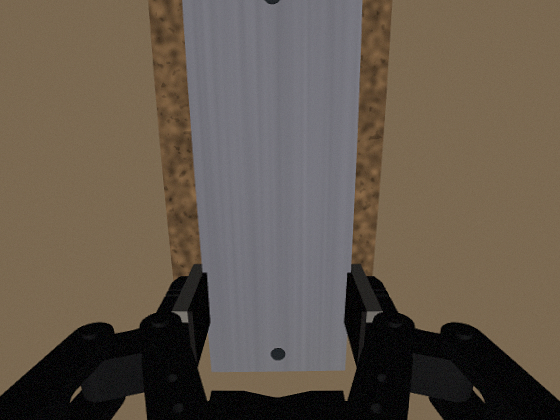

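The plate is held level over the pad. The pad's side edges run from (172,276) to (150,0) and from (374,276) to (392,0), and its near edge is at row 276.

Run:
```python
from h import *
import pickle
s,P,im,d=pickle.load(open("w7.pkl","rb"))
a=np.radians(s["tcp_rot"][2]);y=np.array([np.cos(a),np.sin(a)]);x=np.array([y[1],-y[0]])
p=ray("wrist",[(172,276),(374,276),(150,0),(392,0)],10,P)[:,:2]; q=p-s["tool_pos"][:2];print(p.round(),np.c_[q@x,q@y].round(1))
mid=(p[0]+p[1])/2;print("pad centre est",mid+105*y)
```

```text
[[ 477. -269.]
 [ 596. -238.]
 [ 440. -122.]
 [ 556.  -92.]] [[-62.9 -32.2]
 [ 59.1 -32.2]
 [-62.2 118.7]
 [ 57.1 118.6]]
pad centre est [ 510.14366742 -151.57758765]
```

The cork ends at row 276 only because the fingers hide it, so its end comes from the two room cameras, which agreed within 2 mm. The side edges show the plate centred within 2 mm and aligned. I'll lower it.

```bash
python3 -m jog '[[[0,-0.04,0.3,0,0,0,0],[0,0,0.4,0,0,0,0],[0,0,0.3,0,0,0,0],[0,0,0.15,0,0,0,0],[0,0,0.08,0,0,0,0],[0,0,0.03,0,0,0,0],[0,0,0,0,0,0,0],[0,0,0,0,0,0,0]]]'
```

```text
time: 23.42
tool_pos: [527.9, -222.0, 6.7]
tcp_rot: [180.0, 0.0, 104.5]
ft_force: [-4.0, 1.4, 5.4]
finger_gap: 53.0
```

```bash
python3 -m jog '[[[0,0,0.02,0,0,0,0],[0,0,0,0,0,0,0],[0,0,0,0,0,0,0]]]'; python3 look.py w8; python3 pl.py w8
```

```text
time: 23.8
tool_pos: [528.0, -222.0, 6.6]
tcp_rot: [-180.0, 0.0, 104.6]
ft_force: [-8.5, 4.8, 14.5]
finger_gap: 53.0
23.8 [ 527.98812024 -222.01612466    6.64172234] [-1.79998150e+02  6.30025900e-03  1.04552872e+02] [-8.51536459  4.79418783 14.49322854] 52.979649908689126
10 [[-14.4, 99.8, 21.4], [1.2, 99.6, 22.0], [16.8, 99.8, 21.5]]
60 [[-14.7, 84.8, 22.7], [1.2, 84.7, 23.1], [17.2, 84.8, 22.1]]
110 [[-15.1, 69.2, 22.8], [1.3, 69.1, 22.2], [17.8, 69.1, 22.0]]
160 [[-15.8, 52.3, 21.8], [1.3, 52.5, 22.6], [18.3, 52.6, 23.1]]
200 [[-16.5, 37.6, 20.3], [1.4, 38.0, 21.7], [19.1, 38.1, 22.1]]
240 [[-16.8, 22.9, 22.3], [1.4, 23.1, 22.6], [19.6, 23.2, 22.9]]
280 [[-17.6, 6.1, 21.6], [1.5, 6.2, 21.7], [20.5, 6.4, 22.1]]
320 [[-18.3, -11.7, 21.7], [1.5, -11.3, 22.3], [21.4, -11.6, 22.0]]
360 [[-19.0, -30.6, 22.6], [1.6, -30.8, 22.3], [22.2, -30.3, 23.0]]
385 [[-21.4, -54.4, 11.3], [1.8, -54.3, 11.3], [25.1, -55.3, 10.4]]
top 21.88538076291602 minY,maxY [-36.09653132 102.63015613]
```

The tips touch the cork with the plate still level but 7 mm above it. Cork is visible at z≈11 behind the plate, so the placing along the pad is right. I won't drop it from there. I'll go back, set it in the channel once more and grip it 5 mm nearer the tips.

```bash
python3 -m jog '[[[0,0,-0.28,0,0,0,0],[0,0.04,-0.6,0,0,0,0],[0,0,-0.7,0,0,0,0],[0,0,-0.8,0,0,0,0],[0,0,-0.5,0,0,0,0],[0,0,0,0,0,0.0144,0],[0,0,0,0,0,0.0144,0],[0,0,0,0,0,0.0144,0],[0,0,0,0,0,0.0144,0],[0,0,0,0,0,0.0144,0],[0,0,0,0,0,0.0144,0],[0,0,0,0,0,0,0]]]'
python3 -m jog '[[[0.28,-0.11,0,0,0,0,0],[0.7,-0.27,0,0,0,0,0],[0.8,-0.3,0,0,0,0,0],[0.8,-0.3,0,0,0,0,0],[0.8,-0.3,0,0,0,0,0],[0.8,-0.3,0,0,0,0,0],[0.8,-0.3,0,0,0,0,0],[0.7,-0.27,0,0,0,0,0],[0.3,-0.11,0,0,0,0,0],[0,0,0,0,0,0,0],[0,0,0,0,0,0,0]]]'
python3 look.py w9; python3 pl.py w9 | tail -4
```

```text
time: 25.35
tool_pos: [530.1, -221.6, 149.6]
tcp_rot: [179.9, 0.0, 73.5]
ft_force: [0.5, 0.9, -0.7]
finger_gap: 53.1
time: 26.72
tool_pos: [506.7, 96.5, 148.8]
tcp_rot: [180.0, 0.0, 73.4]
ft_force: [0.8, -0.3, -1.5]
finger_gap: 52.7
26.725 [506.65736376  96.52361178 148.8073568 ] [1.79989999e+02 2.53248097e-02 7.34314144e+01] [ 0.83673353 -0.32483513 -1.47615657] 52.69716762842268
320 [[-17.5, -11.0, 164.5], [2.2, -11.3, 163.9], [22.1, -11.4, 164.0]]
360 [[-18.4, -30.4, 164.6], [2.3, -30.0, 165.0], [22.9, -30.3, 164.8]]
385 [[-44.3, -198.2, 0.8], [4.4, -198.4, 0.3], [51.2, -188.6, 11.1]]
top 164.2080164455142 minY,maxY [-35.85966587 102.94969209]
```

```bash
python3 -m jog '[[[0,0,0.3,0,0,0,0],[0,0,0.6,0,0,0,0],[0,0,0.6,0,0,0,0],[0,0,0.4,0,0,0,0],[0,0,0.15,0,0,0,0],[0,0,0.08,0,0,0,0],[0,0,0.03,0,0,0,0],[0,0,0.02,0,0,0,0],[0,0,0,0,0,0,0],[0,0,0,0,0,0,0]]]'
```

```text
time: 28.02
tool_pos: [506.9, 97.5, 40.2]
tcp_rot: [180.0, -0.0, 73.4]
ft_force: [0.1, -0.6, -1.6]
finger_gap: 53.0
```

```bash
python3 -m jog '[[[0,0,0.02,0,0,0,0],[0,0,0,0,0,0,0],[0,0,0,0,0,0,0.75],[0,0,0,0,0,0,0.85],[0,0,0,0,0,0,0.85],[0,0,-0.11,0,0,0,0.85],[0,0,0,0,0,0,0.85],[0,0,0,0,0,0,0.3],[0,0,0,0,0,0,0],[0,0,0,0,0,0,0],[0,0,0,0,0,0,0]]]' 100
```

```text
time: 29.4
tool_pos: [506.8, 97.4, 45.1]
tcp_rot: [180.0, -0.0, 73.4]
ft_force: [-4.6, -0.6, 8.4]
finger_gap: 52.5
```

```bash
python3 -m jog '[[[0,0,-0.1,0,0,0,0],[0,0,-0.2,0,0,0,0],[0,0,-0.4,0,0,0,0],[0,0,-0.5,0,0,0,0],[0,0,-0.5,0,0,0,0],[0,0,-0.4,0,0,0,0],[0,0,-0.1,0,0,0,0],[0,0,0,0,0,0,0],[0,0,0,0,0,0,0]]]'
python3 look.py w10; python3 pl.py w10
```

```text
time: 30.52
tool_pos: [505.9, 97.3, 153.1]
tcp_rot: [-179.9, 0.0, 73.4]
ft_force: [-0.6, 0.6, -1.8]
finger_gap: 52.0
30.525 [505.85307129  97.3027567  153.10813894] [-1.79901423e+02  3.92807564e-02  7.34388770e+01] [-0.62218508  0.59347114 -1.82982437] 52.019836311957945
10 [[-14.2, 101.0, 163.1], [1.9, 100.9, 163.0], [18.2, 101.1, 162.4]]
60 [[-14.8, 85.5, 162.4], [2.0, 85.4, 163.1], [18.9, 85.6, 161.5]]
110 [[-15.3, 69.1, 162.3], [2.0, 69.1, 163.0], [19.4, 69.1, 161.8]]
160 [[-15.9, 51.5, 162.3], [2.1, 51.7, 163.2], [20.0, 51.6, 162.6]]
200 [[-16.3, 36.7, 162.9], [2.1, 36.7, 162.8], [20.5, 36.8, 163.2]]
240 [[-17.0, 20.6, 162.5], [2.2, 20.4, 161.9], [21.3, 20.8, 163.0]]
280 [[-17.5, 4.0, 163.6], [2.2, 4.2, 163.9], [22.1, 3.6, 162.9]]
320 [[-18.3, -14.7, 163.5], [2.3, -15.1, 162.7], [22.9, -14.6, 163.6]]
360 [[-19.2, -35.0, 163.5], [2.4, -34.4, 164.1], [23.8, -34.7, 163.8]]
385 [[-45.3, -202.5, 0.7], [4.1, -199.9, 3.1], [51.5, -191.7, 12.1]]
top 162.90028356299743 minY,maxY [-35.62594834 104.11453655]
```

```bash
python3 -m jog '[[[-0.3,0.11,0,0,0,0,0],[-0.7,0.27,0,0,0,0,0],[-0.8,0.3,0,0,0,0,0],[-0.8,0.3,0,0,0,0,0],[-0.8,0.3,0,0,0,0,0],[-0.8,0.3,0,0,0,0,0],[-0.8,0.3,0,0,0,0,0],[-0.7,0.27,0,0,0,0,0],[-0.28,0.11,0,0,0,0,0],[0,0,0,0,0,0,0]]]'
python3 -m jog '[[[0,0,0,0,0,-0.0144,0],[0,0,0,0,0,-0.0144,0],[0,0,0,0,0,-0.0144,0],[0,0,0,0,0,-0.0144,0],[0,0,0,0,0,-0.0144,0],[0,0,0,0,0,-0.0144,0],[0,-0.04,0.3,0,0,0,0],[0,0,0.6,0,0,0,0],[0,0,0.6,0,0,0,0],[0,0,0.4,0,0,0,0],[0,0,0.1,0,0,0,0],[0,0,0,0,0,0,0]]]'
python3 -m jog '[[[0,0,0.4,0,0,0,0],[0,0,0.3,0,0,0,0],[0,0,0.1,0,0,0,0],[0,0,0.05,0,0,0,0],[0,0,0.03,0,0,0,0],[0,0,0,0,0,0,0],[0,0,0,0,0,0,0]]]'
```

```text
time: 31.82
tool_pos: [529.1, -222.4, 153.9]
tcp_rot: [-180.0, -0.0, 73.3]
ft_force: [0.4, 0.8, -1.2]
finger_gap: 52.4
time: 33.33
tool_pos: [527.9, -221.9, 54.5]
tcp_rot: [180.0, 0.0, 104.5]
ft_force: [0.3, 0.5, -0.9]
finger_gap: 51.8
time: 34.2
tool_pos: [528.0, -222.1, 10.7]
tcp_rot: [180.0, 0.0, 104.5]
ft_force: [0.4, 0.6, -0.7]
finger_gap: 51.9
```

```bash
python3 -m jog '[[[0,0,0.04,0,0,0,0],[0,0,0.02,0,0,0,0],[0,0,0.02,0,0,0,0],[0,0,0,0,0,0,0],[0,0,0,0,0,0,0]]]'; python3 look.py w11; python3 pl.py w11|tail -6
```

```text
time: 34.83
tool_pos: [527.7, -221.9, 6.9]
tcp_rot: [-180.0, -0.0, 104.5]
ft_force: [-2.9, 1.8, 6.2]
finger_gap: 52.5
34.825 [ 527.74281575 -221.89753312    6.90569593] [-1.79991617e+02 -6.24412794e-03  1.04544892e+02] [-2.85514856  1.78323376  6.19268357] 52.53774417262513
240 [[-17.7, 20.2, 16.2], [1.5, 20.4, 16.5], [20.6, 20.4, 16.7]]
280 [[-18.3, 3.4, 17.0], [1.5, 3.2, 16.5], [21.3, 3.7, 17.5]]
320 [[-19.0, -15.3, 16.8], [1.6, -14.8, 17.4], [22.3, -15.5, 16.5]]
360 [[-19.9, -35.5, 17.1], [1.7, -35.0, 17.5], [23.4, -36.2, 16.2]]
385 [[-21.5, -55.6, 10.4], [1.8, -54.1, 11.8], [25.2, -55.9, 10.1]]
top 16.71336224619934 minY,maxY [-58.52603349 103.7958143 ]
```

```bash
python3 -m jog '[[[0,0,0,0,0,0,0.7],[0,0,0,0,0,0,0.8],[0,0,0,0,0,0,0.95],[0,0,0,0,0,0,1],[0,0,-0.3,0,0,0,1],[0,0,-0.8,0,0,0,1],[0,0,-0.9,0,0,0,1],[0,0,-0.9,0,0,0,1],[0,0,-0.5,0,0,0,1],[0,0,0,0,0,0,1]]]'
python3 look.py w12
python3 - <<'E'
from h import *
import pickle
s,P,im,d=pickle.load(open("w12.pkl","rb"));C=cloud("wrist",d,P).reshape(-1,3)
I=im.reshape(-1,3).astype(int)
m=(abs(C[:,2]-15)<3.5)&(np.ptp(I,axis=1)<30)&(I.mean(1)>80)&(np.hypot(C[:,0]-519,C[:,1]+185)<110)
print(m.sum(),cv2.minAreaRect(C[m][:,:2].astype(np.float32)),C[m].mean(0))
sm,dm=snapshot("scene");W=cloud("scene",dm).reshape(-1,3)
k=(abs(W[:,2]-66)<4)&(np.hypot(W[:,0]-431,W[:,1]+2)<30);print("knob",k.sum(),cv2.minEnclosingCircle(W[k][:,:2].astype(np.float32)),W[k].mean(0))
E
```

```text
time: 36.12
tool_pos: [529.6, -222.9, 180.5]
tcp_rot: [179.7, 0.3, 104.5]
ft_force: [-1.2, 0.4, -1.0]
finger_gap: 85.7
36.125 [ 529.58036408 -222.87336195  180.47131692] [179.71927924   0.25688633 104.54440335] [-1.165524    0.36194511 -1.04474307] 85.67159226650297
12830 ((517.4876708984375, -185.28265380859375), (57.10940933227539, 151.97589111328125), 15.519111633300781) [ 516.53901197 -180.15252737   15.67253167]
knob 103 ((431.5042419433594, -0.182188481092453), 16.14790153503418) [ 4.32552838e+02 -1.07891898e-01  6.60152509e+01]
```

View pics/w12.png

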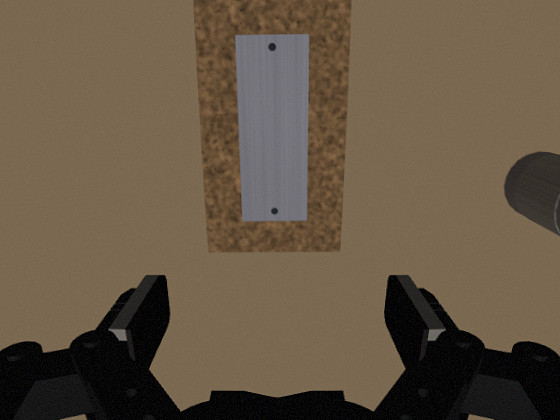

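The plate lies flat on the pad, with its corners at (235,35), (308,35), (307,221) and (242,221) and cork all round. Now the weight.

```bash
python3 -m jog '[[[0.4,-0.065,0,0,0,0,1],[0.9,-0.15,0,0,0,0,1],[0.9,-0.15,0,0,0,0,1],[0.9,-0.15,0,0,0,0,1],[0.9,-0.15,0,0,0,0,1],[0.6,-0.095,0,0,0,0,1],[0.15,-0.02,0,0,0,0,1],[0,0,0,0,0,0,1],[0,0,0,0,0,0,1]]]'
python3 look.py w13
python3 - <<'E'
from h import *
import pickle
s,P,im,d=pickle.load(open("w13.pkl","rb"));W=cloud("wrist",d,P).reshape(-1,3)
k=(abs(W[:,2]-66)<4)&(np.hypot(W[:,0]-431,W[:,1]+2)<30);print("knob",k.sum(),cv2.minEnclosingCircle(W[k][:,:2].astype(np.float32)),W[k].mean(0))
s,P,_,_=pickle.load(open("w12.pkl","rb"));p=ray("wrist",[(208,252),(340,252)],10,P)[:,:2].mean(0);print("pad centre",p+105*np.array([-.2509,.968]))
E
```

```text
time: 37.35
tool_pos: [430.5, -2.6, 175.9]
tcp_rot: [-180.0, 0.0, 104.5]
ft_force: [0.1, -0.2, -1.1]
finger_gap: 85.5
37.35 [430.49958527  -2.63962434 175.92741343] [-1.79961161e+02  5.01975759e-03  1.04497842e+02] [ 0.0734379  -0.16706263 -1.10091224] 85.4652965696258
knob 1376 ((429.7921142578125, -2.736811637878418), 14.968284606933594) [429.79270346  -2.21465612  66.5035377 ]
pad centre [ 518.98329662 -187.01953883]
```

```bash
python3 -m jog '[[[0,0,0.4,0,0,0,1],[0,0,0.8,0,0,0,1],[0,0,0.8,0,0,0,1],[0,0,0.6,0,0,0,1],[0,0,0.25,0,0,0,1],[0,0,0,0,0,0,1],[0,0,0,0,0,0,0.2],[0,0,0,0,0,0,0],[0,0,0,0,0,0,0],[0,0,0,0,0,0,0],[0,0,0,0,0,0,0]]]' 60
```

```text
time: 38.78
tool_pos: [430.8, -2.0, 34.7]
tcp_rot: [180.0, 0.0, 104.5]
ft_force: [-3.0, -1.1, 6.6]
finger_gap: 28.2
```

```bash
python3 -m jog '[[[0,0,-0.3,0,0,0,0],[0,0,-0.7,0,0,0,0],[0,0,-0.7,0,0,0,0],[-0.3,0.06,-0.3,0,0,0,0],[-0.7,0.13,0,0,0,0,0],[-0.8,0.15,0,0,0,0,0],[-0.8,0.15,0,0,0,0,0],[-0.8,0.15,0,0,0,0,0],[-0.5,0.1,0,0,0,0,0],[-0.08,0.02,0,0,0,0,0],[0,0,0,0,0,0,0],[0,0,0,0,0,0,0]]]'
```

```text
time: 40.28
tool_pos: [516.5, -184.1, 133.3]
tcp_rot: [-180.0, -0.1, 104.6]
ft_force: [0.2, -0.2, -6.0]
finger_gap: 28.6
```

Over the plate's centre. I'll lower to about 4 mm above it, then creep down.

```bash
python3 -m jog '[[[0,0,0.4,0,0,0,0],[0,0,0.5,0,0,0,0],[0,0,0.4,0,0,0,0],[0,0,0.2,0,0,0,0],[0,0,0.06,0,0,0,0],[0,0,0,0,0,0,0],[0,0,0,0,0,0,0]]]'
```

```text
time: 41.15
tool_pos: [517.8, -185.2, 56.8]
tcp_rot: [179.9, 0.1, 104.5]
ft_force: [0.8, -0.1, -5.7]
finger_gap: 28.4
```

```bash
python3 -m jog '[[[0,0,0.04,0,0,0,0],[0,0,0.03,0,0,0,0],[0,0,0.02,0,0,0,0],[0,0,0.02,0,0,0,0],[0,0,0,0,0,0,0],[0,0,0,0,0,0,0]]]'
```

```text
time: 41.9
tool_pos: [517.1, -184.9, 50.3]
tcp_rot: [-180.0, -0.0, 104.5]
ft_force: [0.3, 1.5, -6.1]
finger_gap: 28.6
```

```bash
python3 -m jog '[[[0,0,0.02,0,0,0,0],[0,0,0,0,0,0,0],[0,0,0,0,0,0,0]]]'; python3 -m jog '[[[0,0,0.02,0,0,0,0],[0,0,0,0,0,0,0],[0,0,0,0,0,0,0]]]'
```

```text
time: 42.28
tool_pos: [517.3, -185.1, 49.8]
tcp_rot: [180.0, 0.0, 104.5]
ft_force: [-3.5, 1.0, 1.7]
finger_gap: 28.1
time: 42.65
tool_pos: [517.3, -185.2, 49.7]
tcp_rot: [180.0, 0.0, 104.5]
ft_force: [-7.9, 2.6, 10.3]
finger_gap: 28.4
```

The weight now rests on the plate. I'll ease off the extra millimetre, release, rise and check.

```bash
python3 -m jog '[[[0,0,-0.02,0,0,0,0],[0,0,0,0,0,0,0],[0,0,0,0,0,0,0.6],[0,0,0,0,0,0,1],[0,0,0,0,0,0,1],[0,0,-0.4,0,0,0,1],[0,0,-0.8,0,0,0,1],[0,0,-0.9,0,0,0,1],[0,0,-0.6,0,0,0,1],[-0.8,0,0,0,0,0,1],[-0.4,0,0,0,0,0,1],[0,0,0,0,0,0,1]]]'
python3 look.py w14
python3 - <<'E'
from h import *
import pickle
s,P,im,d=pickle.load(open("w14.pkl","rb"));C=cloud("wrist",d,P).reshape(-1,3);I=im.reshape(-1,3).astype(int)
k=(abs(C[:,2]-81)<4)&(np.hypot(C[:,0]-518,C[:,1]+185)<40);print("knob",k.sum(),cv2.minEnclosingCircle(C[k][:,:2].astype(np.float32)),C[k].mean(0))
m=(abs(C[:,2]-15)<3.5)&(np.ptp(I,axis=1)<30)&(I.mean(1)>80)&(np.hypot(C[:,0]-519,C[:,1]+185)<110)
print(m.sum(),cv2.minAreaRect(C[m][:,:2].astype(np.float32)))
E
```

```text
time: 44.15
tool_pos: [531.8, -243.9, 183.4]
tcp_rot: [-179.9, -0.1, 104.4]
ft_force: [-0.3, -0.5, 0.3]
finger_gap: 85.1
44.15 [ 531.82665994 -243.87657687  183.42194835] [-1.79945908e+02 -6.00173356e-02  1.04436146e+02] [-0.34779433 -0.45733674  0.33019326] 85.07723976047049
knob 1758 ((517.03369140625, -186.3000030517578), 15.041220664978027) [ 516.90313249 -186.08132467   81.60506445]
8816 ((517.9351806640625, -184.92733764648438), (57.19934844970703, 152.3374481201172), 15.228296279907227)
```

View pics/w14.png

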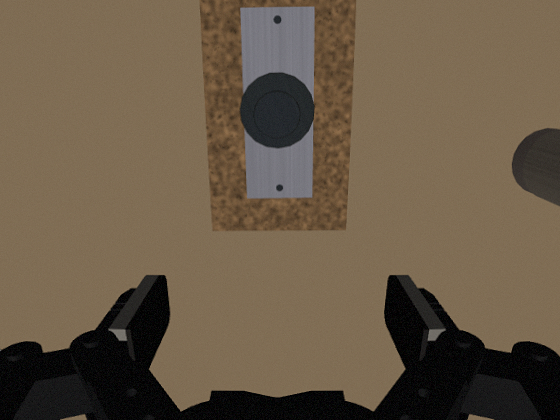

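The weight stands upright at (277,110) in the middle of the plate. The plate lies flat and centred on the cork, and the gripper is well clear.

```bash
python3 -c "
from bench import job; print(job.hand_in())"
```

```text
the job is handed in; nothing more can be done
None
```

I finished the job and handed it in at about 44 s of the 69 s allowed. The plate is flat on the cork pad, with the small dark weight standing on its middle. No verdict was reported.

**What I did:** I stood the weight on the bare bench, then pushed the plate until about 55 mm of it stuck out over the near end of the bed. I pinched it by its sides, lifted it, laid it on the pad and stood the weight on it.

**Last checks (final wrist view):**

| Check | Measured | Limit |
|---|---|---|
| Plate centre from pad centre | about 2–3 mm | 25 mm across, 30 mm along |
| Plate direction against the pad | within about 1° | 0.2 rad (11.5°) |
| Weight axis from plate centre | about 1.5 mm | 20 mm |
| Knob top height | 81.6 mm (expected 81) | – |

The gripper was open and well clear of everything. The highest wrist force I read was about 17 N.

**What went wrong or disagreed:**
- **Regrips:** my first pinch left the fingertips reaching too far below the plate to set it on the cork. I set the plate back in the channel and regripped it twice. On the first try at the pad the tips pressed the cork with about 17 N, with the plate still about 7 mm above it.
- **Release height:** on the final placing I let go with the plate about 1.5 mm above the cork.
- **False sag reading:** a first plane fit suggested the held plate was sagging. Point-by-point readings showed it level.
- **Bystanders:** I did not measure the tape, glue or brush again at the end. The path kept clear of them and I saw no contact.

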